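# Prop the drying box's door ajar on its stay

## Task

The glued plywood pieces in the drying box need air, so prop its door ajar. With the blue door still shut or nearly so, first hang the loose aluminium stay on it, eye over the tall yellow pin on the door and the bar lying flat on the box's roof, and let go of it. Then take the stay again (its red grip is there for that), bring the door open and drop the middle one of its three holes over the short red peg on the roof, so that it lies flat on pin and peg and holds the door; leave the blanks, the glue jar and the brush where they are.

Things in the scene. Friction and masses are not known exactly. Their poses are not given: they have to be found in the camera images.
- stay_mid (a point): The stay: loose flat aluminium bar 184 x 24 mm, 10 thick, 0.13 kg, lying flat, red grip up. From its eye (14 mm from one end) three holes lie at 75, 100, 125 mm and the grip at 152 mm; eye and holes are 11 mm across, right through. This point: near the balance point, 87.5 mm from the eye, 5 mm above the underside. x axis: along the bar from eye to grip; z up
- stay_grip (a point): Centre of the stay's red grip: an upright plastic block 30 mm long (along the bar), 14 mm wide, standing 24 mm high on top of the bar at 152 mm from the eye. This point is half-way up the block, 22 mm above the bar's underside; axes as stay_mid
- stay_eye (a point): Centre of the stay's eye (the hole at the end away from the grip), at the bar's underside; axes as stay_mid
- stay_hole (a point): Centre of the middle one of the stay's three holes, 100 mm from the eye, at the bar's underside; axes as stay_mid
- door_pin (a point): Foot of the tall yellow pin on the top edge of the blue door: 8 mm diameter, 32 mm high, last 5 mm tapered. The foot is level with the box's roof, 110 mm above the bench. It moves with the door, 140 mm from the hinge axis; z up, and with the door shut its axes are those of the peg
- peg (a point): Foot of the short fixed red peg (on a black disc) on the box's flat roof: 8 mm diameter, 14 mm high, last 4 mm tapered. Axes are the box's: x from door to back, y to the hinge side, z up. The box: fixed plywood case 184 deep, 240 wide, 110 mm high, its centre 73 mm along x and 20 along y from the peg. With the door shut its pin is at -28 mm x, -35 mm y from the peg
- door_hinge (a point): The door's upright hinge axis, at the height of the roof, 28 mm towards -x and 105 mm towards +y from the peg in the box's axes
- door (a joint): Opening angle a of the blue door (200 mm wide, 16 thick) in rad, 0 shut, up to 1.2; it swings out to the box's -x side. The pin then lies at -140 sin(a) mm in x, -140 cos(a) mm in y from the hinge, in the box's axes. It swings easily (0.3 N at the pin) and stays where left. About 0.57 with the middle hole on the peg
- blanks: Bystander: a squared stack of plywood blanks 100 x 80 x 32 mm high, origin at the middle of its underside
- glue: Bystander: a glue jar with a yellow cap, 60 mm in diameter and 62 mm high, origin at the middle of its underside
- brush: Bystander: a small bench brush lying flat, origin under its middle

How it is judged:
By the outcome, as a careful person would: the job done as asked, in the order asked, and still so for the second after the job is handed in, with the robot touching nothing.
It also fails if it takes over 64 s, if anything falls off the work surface, if the arm or the gripper's body presses on something with over 40 N, if the wrist force passes 120 N, or if a joint passes its speed limit or range.

## Robot

A 6-joint arm with a two-finger parallel gripper is mounted at the origin on the work surface. World frame = base frame: x ahead of the robot, y to its left, z up, the work surface at z = 0. Lengths are in m, angles in rad, forces in N, time in s.
With the tool pointing down it reaches from about 0.35 to 0.8 m from the base axis. Payload 7.3 kg.
Tool frame: the origin (TCP) lies on the centre line of the jaws, within the pads' length; the fingertips stand 22 mm ahead of it and the grasp point (between the pads) lies 3 mm ahead of it; z points along the fingers, y is the line along which they close (so a half turn about z gives the same grasp; the last joint's range is limited). The gripper opens to 85 mm and grips with 20 to 120 N. Pads are 22 mm wide; open, the fingers measure 114 mm over their backs; the gripper's body (76 mm by 85 mm) begins 54 mm behind the grasp point. The pads swing forward as they close: fully open they stand 13 mm farther back than shut.
Start: joints at [-1.341, 0.342, 1.524, -0, 1.275, -0.146], TCP at [0.193, -0.488, 0.253] pointing down, gripper open.
Joint ranges: [-2.53, 2.53], [-0.77, 2.02], [0.04, 2.7], [-1, 4.14], [0.28, 2.66], [-3.11, 3.11]. Speed limits (rad/s): [2.57, 2.57, 3.14, 3.14, 3.14, 3.14].

## Interface

Orientations are given as a rotation vector (axis times angle).
In Python, from rig import r gives the robot as it stands. The module is installed in compiled form; this text tells all that it offers.
- The arm moves only by the shell command python3 -m jog 'ROWS'. ROWS is JSON, a list that holds one entry, the list of rows, each a list of 7 numbers: the shift along the tool's x, y, z in cm, then the turn, a rotation vector about the tool's x, y, z in degrees, then the opening, from 0 (shut) to 1 (fully open). In form: [[[x, y, z, rx, ry, rz, grip], ...]]. A call has 1 to 12 rows; each row shifts and turns the commanded pose from where the row before left it, along the tool's axes as they then stand; what a row does not reach is not made up. A row lasts 1/8 s, in which the tool goes at most 62.5 mm and 10.7 degrees, less where a joint would pass 70% of its speed; a pose out of reach is approached as far as the arm can. A call with a gripper value outside its range is refused whole. The fingers move at their own pace and stop on an object; the grip force is fixed at half the most. Time passes only in rows, so rows that do not move let the fingers close. It gives the time, the measured TCP pose, the force and the opening at its end, in the units of the state.
- r.sense(): the state, without advancing time (a new reading comes with each control period).
- r.camera(name): name is "scene" or "top" or "wrist"; returns a dict with "pixels" (400x640x3 uint8, red, green, blue), "fov_y" (degrees; the focal length in pixels is half the picture's height over the tangent of half this angle, whatever the lens; pixels are square), "cx", "cy" (the principal point, pixels), "origin" and "orientation" of the camera in the world. Camera axes: x right, y down, z forward; pixel columns grow to the right and rows downward; lengths in m; the calibration is good to about 2 mm. A picture is of the moment at which its call begins. There is no depth.
- r.finish_job(): hands the job in, once; it reports no verdict.
The state is a dict: "time_s": time; "qpos": joint angles; "dq": joint speeds; "tau": joint torques, N m; "ee_pos": TCP position; "tool_rot": TCP orientation; "contact_force": force on the tool from outside, world axes, zero at the start; "torque": the same for the moment, N m; "opening": finger opening in m.
Only numpy, scipy, OpenCV 4.12 (cv2) and the standard library are available. Lean on these libraries where they do the work, as an engineer would, in place of code of your own. Each camera call takes 0.05 s, during which the arm holds its last target. There are 200 camera calls.

## Working session

There is one attempt and no reset: what is moved stays moved. The work goes in short steps, Python scripts to look and compute and a shell command to move; the robot and the scene stay as the last step left them, time stands still between calls to the robot, and variables do not carry over. Pictures are saved under pics/ and viewed, on a budget of 10 in all, crops included, one or two more only if the job needs it, and the job is handed in when it is done.

```bash
mkdir -p pics; python3 - <<'E'
from rig import r
import cv2,json
s=r.sense();print(s)
for n in("scene","top"):
    c=r.camera(n);cv2.imwrite(f"pics/{n}0.png",c["pixels"][:,:,::-1]);print(n,{k:c[k] for k in c if k!="pixels"})
E
```

```text
{'time_s': 0.0, 'qpos': array([-1.34101057e+00,  3.42705096e-01,  1.52498831e+00, -4.47447590e-06,
        1.27537918e+00, -1.46000162e-01]), 'dq': array([-0.00172391, -0.0017105 , -0.00025404,  0.00182253,  0.00226134,
       -0.00027425]), 'tau': array([ 1.40926684e-03, -4.33676362e+01, -2.46011907e+01, -2.51471038e-04,
        7.80309521e-03,  3.44510818e-05]), 'ee_pos': array([ 0.19261599, -0.48801377,  0.25264509]), 'tool_rot': array([-3.08484777e+00, -5.86541913e-01,  1.04026352e-04]), 'contact_force': array([ 0.21971518,  0.22742336, -0.18799217]), 'torque': array([-0.01563497, -0.03721867, -0.01044919]), 'opening': 0.08538833490667738}
scene {'fov_y': 55.26026724623811, 'cx': 321.8091829405504, 'cy': 199.57766156489703, 'origin': array([ 0.91276737, -0.63788092,  0.75565072]), 'orientation': array([-2.25013227, -0.55651426,  0.26646565])}
top {'fov_y': 42.76035243080699, 'cx': 319.53585501245533, 'cy': 195.76382182728165, 'origin': array([0.4382053 , 0.00326561, 1.61634223]), 'orientation': array([-2.21517837,  2.16799772, -0.08919867])}
```

View pics/top0.png

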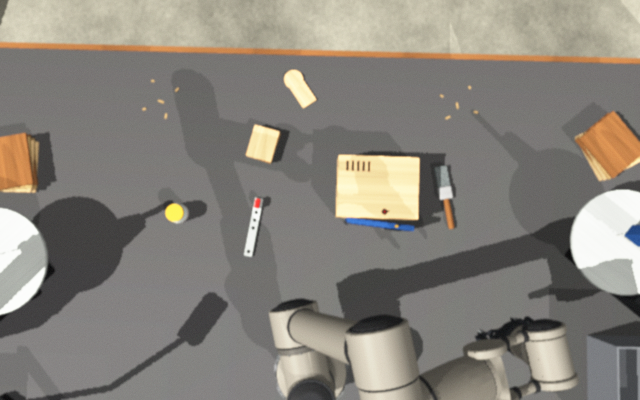

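View pics/scene0.png

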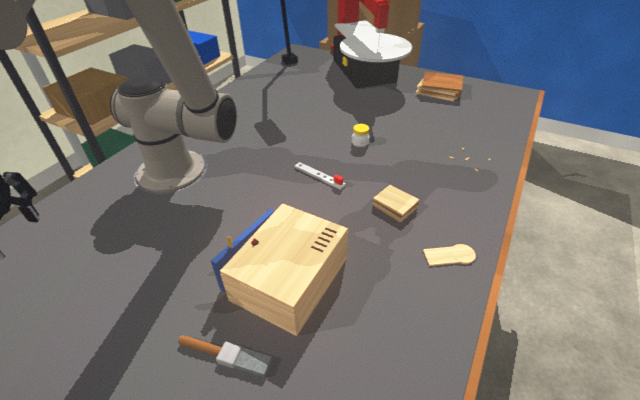

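```bash
python3 - <<'E'
import cv2
a=cv2.imread("pics/top0.png")[145:265,235:430];cv2.imwrite("pics/topc.png",cv2.resize(a,None,fx=4,fy=4,interpolation=cv2.INTER_CUBIC))
E
cat > h.py <<'E'
import numpy as np
from scipy.spatial.transform import Rotation as R
from rig import r
def ray(c,u,v):
    f=200/np.tan(np.radians(c["fov_y"])/2)
    d=R.from_rotvec(c["orientation"]).as_matrix()@np.array([(u-c["cx"])/f,(v-c["cy"])/f,1])
    return c["origin"],d
def atz(c,u,v,z):
    o,d=ray(c,u,v);return o+d*(z-o[2])/d[2]
def proj(c,p):
    f=200/np.tan(np.radians(c["fov_y"])/2)
    q=R.from_rotvec(c["orientation"]).as_matrix().T@(np.asarray(p)-c["origin"])
    return np.array([c["cx"]+f*q[0]/q[2],c["cy"]+f*q[1]/q[2]])
def togo(p,yaw):
    """shift (cm, tool axes) & turn (deg about tool z) from measured pose to TCP p, tool down with tool x at world yaw"""
    s=r.sense();M=R.from_rotvec(s["tool_rot"]).as_matrix()
    d=M.T@(np.asarray(p)-s["ee_pos"])*100
    T=np.array([[np.cos(yaw),np.sin(yaw),0],[np.sin(yaw),-np.cos(yaw),0],[0,0,-1]])
    return d.round(2),np.degrees(R.from_matrix(M.T@T).as_rotvec()).round(2),s["time_s"]
E
```

```text
(no output)
```

View pics/topc.png

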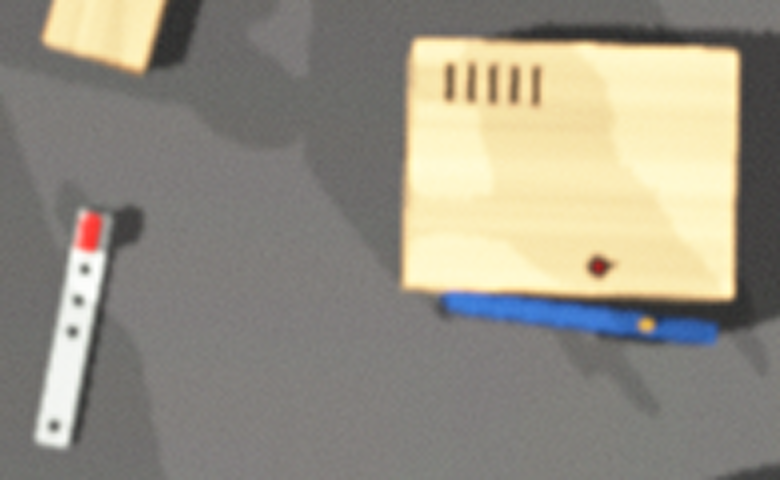

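```bash
python3 - <<'E'
from h import *
c=r.camera("top")
U=lambda x,y,z:atz(c,235+x/4-.375,145+y/4-.375,z)
eye=U(54,426,.01);h=U(77,300,.01);g=U(90,231,.034)
print("eye",eye,"hole",h,np.linalg.norm(h-eye),"grip",g,np.linalg.norm((g-eye)[:2]))
d=h-eye;print("stay yaw",np.degrees(np.arctan2(d[1],d[0])), np.degrees(np.arctan2(*(g-eye)[[1,0]])))
cs=[U(*p,.11) for p in((413,37),(740,48),(735,300),(402,289))];print(cs)
for a,b in((3,0),(2,1)):
    e=cs[b]-cs[a];print(np.linalg.norm(e),np.degrees(np.arctan2(e[1],e[0])))
for a,b in((1,0),(2,3)):
    e=cs[b]-cs[a];print(np.linalg.norm(e),np.degrees(np.arctan2(e[1],e[0]))-90)
ctr=sum(cs)/4;print("ctr",ctr)
print("peg",U(598,266,.12),"pin tip",U(647,324,.142),U(647,324,.13))
E
```

```text
eye [0.37205657 0.20472901 0.01      ] hole [0.47069793 0.1897496  0.01      ] 0.09977224563655437 grip [0.52379377 0.1785148  0.034     ] 0.15398494017424277
stay yaw -8.634809081668124 -9.801702359279684
[array([ 0.66932279, -0.0653999 ,  0.11      ]), array([ 0.66667088, -0.3091707 ,  0.11      ]), array([ 0.47904443, -0.30687203,  0.11      ]), array([ 0.48188687, -0.06077219,  0.11      ])]
0.18749304056923455 -1.4143200878621471
0.18764053500780223 -0.701914135222853
0.24378522244559156 -0.6232787708838714
0.24611624979323435 -0.6617341960582621
ctr [ 0.57423124 -0.1855537   0.11      ]
peg [ 0.50154696 -0.20387143  0.12      ] pin tip [ 0.45950749 -0.2367576   0.142     ] [ 0.45968087 -0.2387112   0.13      ]
```

```bash
python3 -c "
from h import *
print(togo([.523,.1795,.20],np.radians(-9.2)))"
```

```text
(array([ 55.23, -49.97,   5.35]), array([-7.000e-02,  1.000e-02,  3.073e+01]), 0.15)
```

```bash
python3 -m jog '[[[4.6,-4.16,0,0,0,0,1],[4.6,-4.16,0,0,0,0,1],[4.6,-4.16,0,0,0,0,1],[4.6,-4.16,0,0,0,0,1],[4.6,-4.16,0,0,0,0,1],[4.6,-4.16,0,0,0,0,1],[4.6,-4.16,0,0,0,0,1],[4.6,-4.16,0,0,0,0,1],[4.6,-4.16,0,0,0,0,1],[4.6,-4.16,0,0,0,0,1],[4.6,-4.16,0,0,0,0,1],[4.6,-4.16,0,0,0,0,1]]]'; python3 -c "
from h import *
print(togo([.523,.1795,.20],np.radians(-9.2)))"
```

```text
time_s: 1.65
ee_pos: [0.5235, 0.1806, 0.2531]
tool_rot: [3.086, 0.587, -0.0]
contact_force: [1.4, -0.9, 0.7]
opening: 0.0854
(array([-0.09,  0.08,  5.31]), array([2.000e-02, 1.000e-02, 3.075e+01]), 1.65)
```

Rotate and descend to about 0.13, then look with the wrist camera.

```bash
python3 -m jog '[[[0,0,2.5,0,0,10.25,1],[0,0,2.8,0,0,10.25,1],[0,0,4,0,0,10.25,1],[0,0,3,0,0,0,1],[0,0,0,0,0,0,1],[0,0,0,0,0,0,1]]]'; python3 - <<'E'
from h import *
import cv2
c=r.camera("wrist");cv2.imwrite("pics/w1.png",c["pixels"][:,:,::-1])
print(c["origin"],c["orientation"],proj(c,[.523,.1795,.034]),proj(c,[.372,.2047,.01]))
E
```

```text
time_s: 2.4
ee_pos: [0.5237, 0.1787, 0.1314]
tool_rot: [-3.131, 0.252, -0.002]
contact_force: [-0.0, -0.2, 1.0]
opening: 0.0853
[0.59623084 0.16703919 0.25149964] [ 1.90095192 -2.23404471 -0.33072088] [323.98767391 208.21214471] [323.35795522 367.68383951]
```

View pics/w1.png

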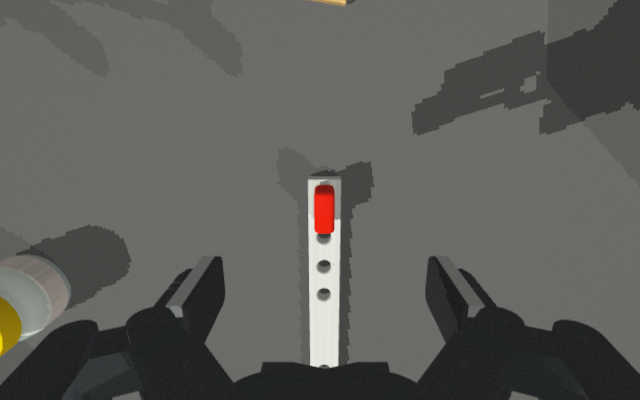

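```bash
python3 - <<'E'
from h import *
c=r.camera("wrist")
hs=[atz(c,324,v,.01) for v in(266.5,294.5)];print(hs)
e=atz(c,324,178,.01);print("end",e); l=atz(c,313,345,.01);rr=atz(c,339,345,.01);print((l+rr)/2)
d=(hs[0]-(l+rr)/2);y=np.arctan2(d[1],d[0]);print(np.degrees(y))
g=hs[0]+.052*np.array([np.cos(y),np.sin(y),0]);print(g)
print(togo([g[0],g[1],.036],y), proj(c,[g[0],g[1],.034]))
E
```

```text
[array([0.46774542, 0.1886735 , 0.01      ]), array([0.44310777, 0.19268659, 0.01      ])]
end [0.53781996 0.17725947 0.01      ]
[0.39490261 0.19883334 0.01      ]
-7.940172615188988
[0.51924689 0.18149027 0.01      ]
(array([-0.53, -0.19,  9.58]), array([-0.05, -0.15, -1.27]), 2.5) [322.126272   214.13597081]
```

```bash
python3 -m jog '[[[-0.4,0,3,0,0,0,1],[0,0,3,0,0,0,1],[0,0,2,0,0,0,1],[0,0,1.5,0,0,0,1],[0,0,0,0,0,0,0],[0,0,0,0,0,0,0],[0,0,0,0,0,0,0],[0,0,0,0,0,0,0],[0,0,0,0,0,0,0],[0,0,0,0,0,0,0]]]'
```

```text
time_s: 3.75
ee_pos: [0.5195, 0.1794, 0.036]
tool_rot: [-3.131, 0.252, -0.002]
contact_force: [0.2, 0.0, 5.7]
opening: 0.0128
```

```bash
python3 -m jog '[[[0,0,-2,0,0,0,0],[0,0,-5,0,0,0,0],[0,0,-5,0,0,0,0],[0,0,-5,0,0,-8.2,0],[0,0,-1,0,0,0,0],[0,0,0,0,0,0,0]]]'; python3 - <<'E'
from h import *
print(r.sense()["opening"],togo([.6115,-.2395,.216],np.radians(-1)))
E
```

```text
time_s: 4.5
ee_pos: [0.5188, 0.1791, 0.2149]
tool_rot: [3.141, -0.03, -0.0]
contact_force: [-0.3, -0.4, -1.5]
opening: 0.0127
0.012732434567107844 (array([10.07, 41.68, -0.11]), array([ 0.01,  0.01, -0.1 ]), 4.5)
```

```bash
python3 -m jog '[[[0.6,2.6,0,0,0,0,0],[1.2,5.2,0,0,0,0,0],[1.2,5.2,0,0,0,0,0],[1.2,5.2,0,0,0,0,0],[1.2,5.2,0,0,0,0,0],[1.2,5.2,0,0,0,0,0],[1.2,5.2,0,0,0,0,0],[1.2,4.7,0,0,0,0,0],[0.7,2.2,0,0,0,0,0],[0.37,0.98,0,0,0,0,0],[0,0,0,0,0,0,0],[0,0,0,0,0,0,0]]]'; python3 - <<'E'
from h import *
import cv2
print(togo([.6115,-.2395,.216],np.radians(-1)))
c=r.camera("wrist");a=c["pixels"][:,:,::-1];b=r.camera("top");s=r.camera("scene")
cv2.imwrite("pics/w2.png",a);cv2.imwrite("pics/s2f.png",s["pixels"][:,:,::-1]);cv2.imwrite("pics/t2f.png",b["pixels"][:,:,::-1])
for n,q in(("s",s),("t",b)):
    for p in([.4595,-.237,.142],[.501,-.204,.124]):print(n,proj(q,p))
S=cv2.resize(s["pixels"][190:310,190:350,::-1],None,fx=4,fy=4,interpolation=cv2.INTER_CUBIC)
cv2.imwrite("pics/s2.png",S)
T=np.vstack([cv2.resize(a[200:],(800,250)),cv2.resize(b["pixels"][185:240,325:425,::-1],(636,350),interpolation=cv2.INTER_CUBIC) if 0 else np.pad(cv2.resize(b["pixels"][185:240,325:425,::-1],(600,330),interpolation=cv2.INTER_CUBIC),((0,0),(0,200),(0,0)))])
cv2.imwrite("pics/mix2.png",T)
E
```

```text
time_s: 6.0
ee_pos: [0.6121, -0.238, 0.2148]
tool_rot: [-3.141, 0.026, 0.002]
contact_force: [-0.2, 0.4, -1.8]
opening: 0.0128
(array([-0.06,  0.15, -0.12]), array([-0.05,  0.06,  0.03]), 6.0)
s [229.15637037 235.81005177]
s [254.66264538 237.92010869]
t [396.45877067 225.62938256]
t [384.35611638 211.25897337]
```

View pics/s2.png

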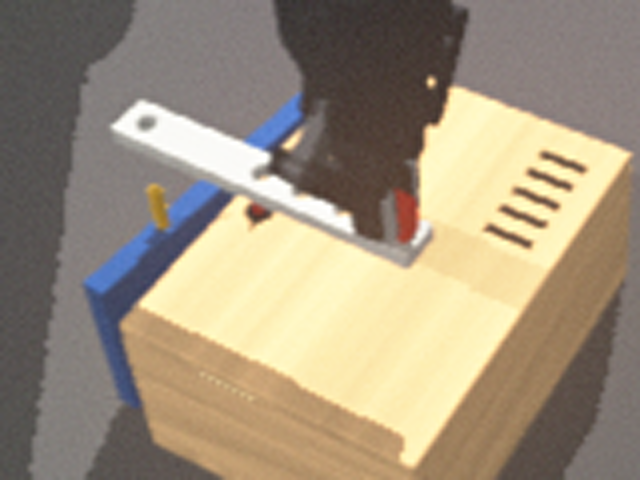

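View pics/mix2.png

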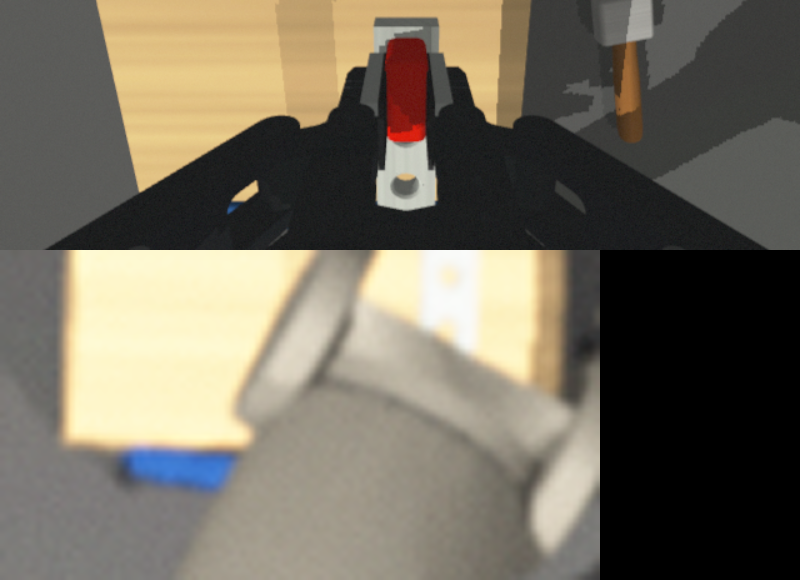

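```bash
python3 - <<'E'
from h import *
s=r.camera("scene");t=r.camera("top")
S=lambda x,y,z:atz(s,190+x/4-.375,190+y/4-.375,z)
print("pin scene",S(156,187,.142),"foot", S(162,226,.112),"top",atz(t,235+647/4-.375,145+324/4-.375,.142))
print("eye", S(147,122,.189), S(147,122,.185))
q=r.sense();M=R.from_rotvec(q["tool_rot"]).as_matrix();print("eye pred",q["ee_pos"]-.152*M[:,0], M[:,0])
c=r.camera("wrist")
# hole 125 in wrist view at full px
h=atz(c,404*.8,200+186*.8,.189);print("hole125",h,"pred",q["ee_pos"]-.027*M[:,0])
e=[atz(c,x*.8,200+24*.8,.189) for x in(374,438)];print("end",e,(e[0]+e[1])/2,"pred",q["ee_pos"]+.018*M[:,0])
print("peg foot",S(258,212,.111))
E
```

```text
pin scene [ 0.45952043 -0.2388658   0.142     ] foot [ 0.45893218 -0.24123479  0.112     ] top [ 0.45950749 -0.2367576   0.142     ]
eye [ 0.46077787 -0.23477618  0.189     ] [ 0.45758727 -0.23193066  0.185     ]
eye pred [ 0.46040214 -0.23604198  0.21557569] [ 9.99856106e-01 -1.69587777e-02  4.08120124e-04]
hole125 [ 0.55955946 -0.23668796  0.189     ] pred [ 0.58538415 -0.23816183  0.2156267 ]
end [array([ 0.63068837, -0.2271076 ,  0.189     ]), array([ 0.63028951, -0.25032035,  0.189     ])] [ 0.63048894 -0.23871397  0.189     ] pred [ 0.63037768 -0.23892498  0.21564507]
peg foot [ 0.49982066 -0.20732765  0.111     ]
```

```bash
python3 -m jog '[[[-0.06,0.18,1.5,0,0,0,0],[0,0,1.2,0,0,0,0],[0,0,0.5,0,0,0,0],[0,0,0,0,0,0,0],[0,0,0,0,0,0,0]]]'; python3 - <<'E'
from h import *
import cv2
print(r.sense()["contact_force"])
s=r.camera("scene")
cv2.imwrite("pics/s3.png",cv2.resize(s["pixels"][205:265,200:280,::-1],None,fx=9,fy=9,interpolation=cv2.INTER_CUBIC))
E
```

```text
time_s: 6.92
ee_pos: [0.6119, -0.2412, 0.1837]
tool_rot: [3.141, -0.028, 0.001]
contact_force: [-0.0, 0.7, -1.2]
opening: 0.0128
[-0.02231104  0.73440614 -1.24218729]
```

View pics/s3.png

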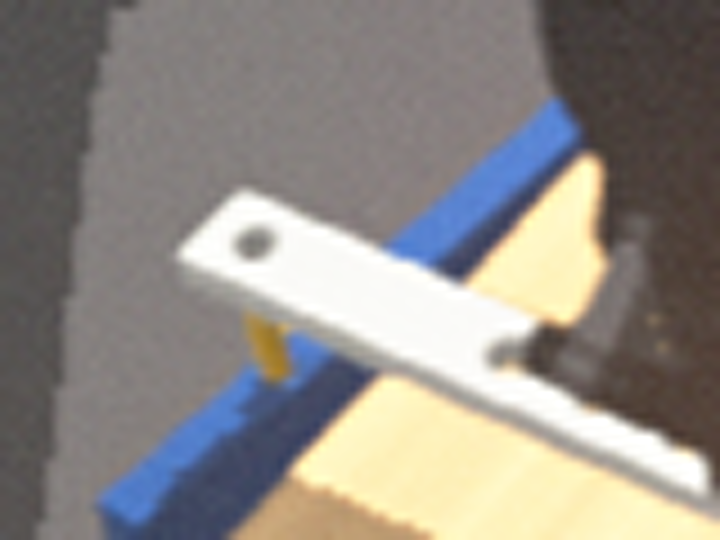

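```bash
python3 -m jog '[[[0,0,0.5,0,0,0,0],[0,0,0.5,0,0,0,0],[0,0,0.5,0,0,0,0],[0,0,0,0,0,0,0],[0,0,0,0,0,0,0]]]'
```

```text
time_s: 7.6
ee_pos: [0.6117, -0.2411, 0.1683]
tool_rot: [3.141, -0.028, -0.0]
contact_force: [0.4, -0.0, -1.3]
opening: 0.0125
```

```bash
python3 -m jog '[[[0,0,0.7,0,0,0,0],[0,0,0.7,0,0,0,0],[0,0,0.5,0,0,0,0],[0,0,0.2,0,0,0,0],[0,0,0,0,0,0,0],[0,0,0,0,0,0,0]]]'; python3 - <<'E'
from h import *
import cv2
s=r.camera("scene")
cv2.imwrite("pics/s4.png",cv2.resize(s["pixels"][205:265,200:280,::-1],None,fx=9,fy=9,interpolation=cv2.INTER_CUBIC))
E
```

```text
time_s: 8.35
ee_pos: [0.6118, -0.2412, 0.1476]
tool_rot: [3.141, -0.028, 0.001]
contact_force: [-0.1, -0.2, -1.5]
opening: 0.0125
```

View pics/s4.png

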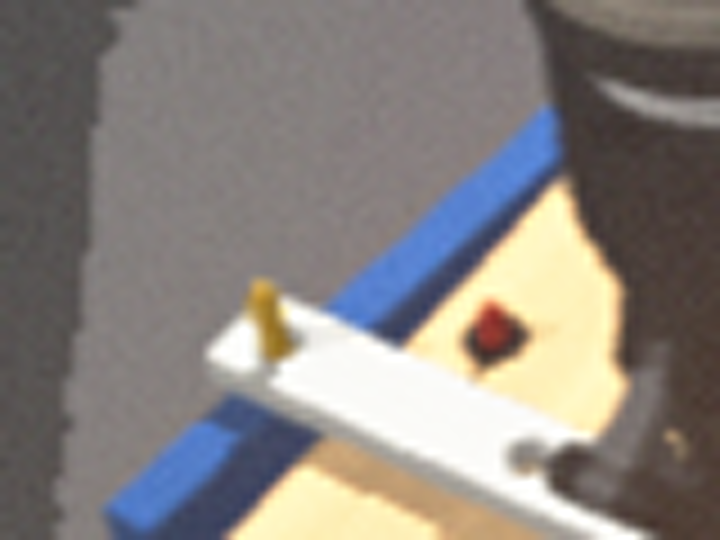

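```bash
python3 -m jog '[[[0,0,0.15,0,0,0,0],[0,0,0,0,0,0,0],[0,0,0,0,0,0,0.3],[0,0,0,0,0,0,0.6],[0,0,0,0,0,0,1],[0,0,0,0,0,0,1],[0,0,-1.5,0,0,0,1],[0,0,-1.5,0,0,0,1],[0,0,-1.5,0,0,0,1],[0,0,0,0,0,0,1],[0,0,0,0,0,0,1],[0,0,0,0,0,0,1]]]';  python3 - <<'E'
from h import *
import cv2
s=r.camera("scene");w=r.camera("wrist")
a=cv2.resize(s["pixels"][205:280,200:300,::-1],(800,600),interpolation=cv2.INTER_CUBIC)
b=w["pixels"][:,:,::-1]
cv2.imwrite("pics/m5.png",np.hstack([cv2.resize(a,(400,300)),cv2.resize(b,(400,300))]))
cv2.imwrite("pics/w5.png",b)
E
```

```text
time_s: 9.9
ee_pos: [0.6114, -0.2409, 0.1901]
tool_rot: [-3.141, 0.028, 0.002]
contact_force: [-1.1, 0.2, -0.1]
opening: 0.0853
```

View pics/m5.png

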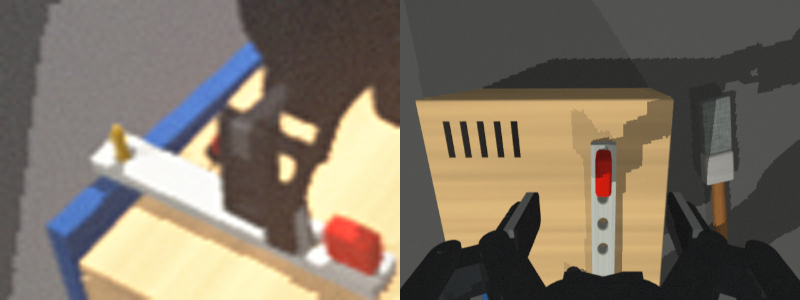

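```bash
python3 -m jog '[[[0,0,1.5,0,0,0,1],[0,0,1.5,0,0,0,1],[0,0,1.4,0,0,0,1],[0,0,0,0,0,0,0],[0,0,0,0,0,0,0],[0,0,0,0,0,0,0],[0,0,0,0,0,0,0],[0,0,0,0,0,0,0],[0,0,0,0,0,0,0]]]'
cat > arc.py <<'E'
from h import *
from scipy.optimize import brentq
P=np.array([.5013,-.2048]);t=np.radians(-.85);Rb=np.array([[np.cos(t),-np.sin(t)],[np.sin(t),np.cos(t)]])
pin=lambda a:P+Rb@np.array([-.028-.14*np.sin(a),.105-.14*np.cos(a)])
af=brentq(lambda a:np.linalg.norm(P-pin(a))-.1,.3,.8)
d=P-pin(af);pf=np.arctan2(d[1],d[0]);print("final a",af,"psi",np.degrees(pf),"grip",P+.052*d/.1)
q=r.sense();M=R.from_rotvec(q["tool_rot"]).as_matrix();psi=np.arctan2(M[1,0],M[0,0]);g=q["ee_pos"][:2]
e=g-.1525*M[:2,0];h=Rb.T@(e-P)-[-.028,.105];a=np.arctan2(-h[0],-h[1]);print("eye",e,"a",a,"r",np.linalg.norm(h),"psi",np.degrees(psi),q["ee_pos"][2],q["opening"])
N=12;p0=psi
for k in range(1,N+1):
    ak=a+(af-a)*k/N;pk=psi+(pf-psi)*k/N
    gk=pin(ak)+.1525*np.array([np.cos(pk),np.sin(pk)])
    dg=gk-g;c,s=np.cos(p0),np.sin(p0)
    print(k,(100*np.array([c*dg[0]+s*dg[1],s*dg[0]-c*dg[1]])).round(2),round(-np.degrees(pk-p0),2),gk.round(4))
    g,p0=gk,pk
E
python3 arc.py
```

```text
time_s: 11.12
ee_pos: [0.612, -0.2412, 0.1476]
tool_rot: [3.141, -0.028, 0.002]
contact_force: [-0.4, 1.3, 4.9]
opening: 0.0127
final a 0.5297293067735113 psi 8.24787447751696 grip [ 0.55276215 -0.19734029]
eye [ 0.45953073 -0.23848002] a 0.09494289980977524 r 0.13992613560616884 psi -1.0186098386883349 0.14760065867441402 0.012731332944008349
1 [-0.51 -0.25] -0.77 [ 0.607  -0.2386]
2 [-0.5  -0.29] -0.77 [ 0.602  -0.2357]
3 [-0.5  -0.31] -0.77 [ 0.597  -0.2326]
4 [-0.49 -0.34] -0.77 [ 0.592  -0.2294]
5 [-0.48 -0.36] -0.77 [ 0.587 -0.226]
6 [-0.48 -0.38] -0.77 [ 0.5821 -0.2224]
7 [-0.47 -0.41] -0.77 [ 0.5771 -0.2186]
8 [-0.46 -0.43] -0.77 [ 0.5723 -0.2147]
9 [-0.44 -0.45] -0.77 [ 0.5674 -0.2105]
10 [-0.43 -0.47] -0.77 [ 0.5627 -0.2063]
11 [-0.42 -0.49] -0.77 [ 0.5579 -0.2019]
12 [-0.4  -0.52] -0.77 [ 0.5533 -0.1973]
```

```bash
python3 -m jog '[[[0,0,-0.6,0,0,0,0],[0,0,-0.7,0,0,0,0],[0,0,-0.6,0,0,0,0],[0,0,0,0,0,0,0],[-0.51,-0.25,0,0,0,-0.77,0],[-0.5,-0.29,0,0,0,-0.77,0],[-0.5,-0.31,0,0,0,-0.77,0],[0,0,0,0,0,0,0],[0,0,0,0,0,0,0]]]'
```

```text
time_s: 12.25
ee_pos: [0.5966, -0.2324, 0.1659]
tool_rot: [-3.141, -0.035, -0.0]
contact_force: [-0.6, -0.5, -1.1]
opening: 0.0125
```

```bash
python3 -m jog '[[[-0.49,-0.34,0,0,0,-0.77,0],[-0.48,-0.36,0,0,0,-0.77,0],[-0.48,-0.38,0,0,0,-0.77,0],[-0.47,-0.41,0,0,0,-0.77,0],[-0.46,-0.43,0,0,0,-0.77,0],[-0.44,-0.45,0,0,0,-0.77,0],[-0.43,-0.47,0,0,0,-0.77,0],[-0.42,-0.49,0,0,0,-0.77,0],[-0.4,-0.52,0,0,0,-0.77,0],[0,0,0,0,0,0,0],[0,0,0,0,0,0,0]]]'; python3 - <<'E'
from h import *
import cv2
print(togo([.5528,-.1973,.166],np.radians(8.25)))
s=r.camera("scene")
for p in([.5013,-.2048,.124],[.5013,-.2048,.139],[.5013,-.2048,.110]):print((proj(s,p)-[200,205]+.4)*9)
cv2.imwrite("pics/s6.png",cv2.resize(s["pixels"][205:265,200:280,::-1],None,fx=9,fy=9,interpolation=cv2.INTER_CUBIC))
E
```

```text
time_s: 13.62
ee_pos: [0.553, -0.1971, 0.1658]
tool_rot: [-3.133, -0.225, -0.0]
contact_force: [-0.2, -1.1, -1.7]
opening: 0.0123
(array([-0.02,  0.02, -0.02]), array([-0.01, -0.  , -0.04]), 13.625)
[494.66317462 302.42588076]
[486.61400728 261.02068676]
[502.00662381 340.2008363 ]
```

View pics/s6.png

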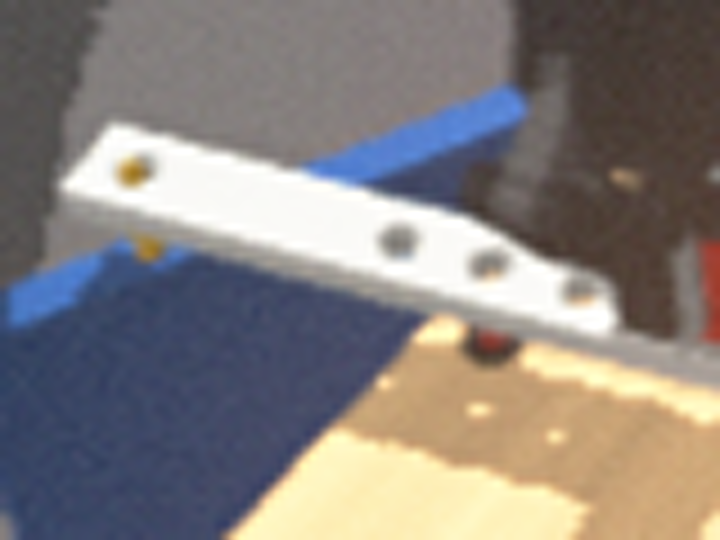

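```bash
python3 - <<'E'
from h import *
import cv2
s=r.camera("scene");now=s["pixels"].astype(int)
old=cv2.imread("pics/scene0.png")[:,:,::-1].astype(int)
def z(im,u0,u1,v0,v1):
    for v in range(v0,v1):print(v,' '.join('%3d/%3d'%(im[v,u,0],im[v,u,1]) for u in range(u0,u1)))
z(old,249,261,235,247);print();z(now,249,260,231,238)
E
```

```text
235  71/ 69  74/ 74  91/ 85 170/146 249/220 254/231 251/229 251/229 250/228 248/223 247/220 247/222
236  75/ 73  92/ 86 173/148 238/204 252/228 251/229 250/228 249/226 248/224 248/223 246/221 247/222
237  88/ 82 171/148 250/220 253/230 251/228 250/227 251/228 250/229 248/225 246/221 246/219 247/222
238 162/138 239/203 252/226 251/227 240/183 225/142 240/175 248/213 248/223 247/222 246/221 246/221
239 239/204 251/226 252/228 243/202 193/128 154/ 73 168/ 89 216/165 241/205 248/223 248/223 247/222
240 252/226 252/230 252/226 218/167 153/ 90 134/ 58 136/ 61 128/ 82 154/127 235/197 248/222 248/221
241 251/227 251/229 211/169 131/ 98 122/ 63 137/ 64 134/ 60 118/ 61 103/ 75 171/138 238/201 247/222
242 250/226 240/209 169/138  89/ 72 121/ 62 133/ 57 131/ 58 110/ 64  89/ 67 136/112 234/195 247/222
243 250/225 239/205 157/129  86/ 68  92/ 55 113/ 59 103/ 54  87/ 60 103/ 82 187/151 242/209 246/218
244 250/227 250/224 214/174 123/100  80/ 61  81/ 57  89/ 69 112/ 91 162/129 235/195 246/217 246/220
245 249/225 248/222 248/214 188/152 108/ 86 122/ 97 166/131 232/191 247/214 246/217 246/219 244/218
246 247/222 247/219 245/214 199/161 166/133 231/191 248/215 247/219 246/217 246/219 245/221 246/220

231 251/250 251/250 251/250 252/251 254/253 253/251 236/233 158/153  92/ 83  74/ 61  78/ 63
232 250/250 250/250 251/250 243/242 233/231 223/216 215/212 230/229 183/178 120/115  83/ 72
233 251/250 251/250 245/242 208/204 165/161 156/149 164/162 200/197 239/238 234/232 172/168
234 250/250 251/250 237/235 176/172 142/135 143/134 149/143 194/190 237/235 251/251 254/253
235 251/250 251/250 246/245 200/194 161/149 196/173 200/182 232/229 249/248 252/251 252/252
236 251/250 251/250 251/251 243/241 247/241 252/242 251/248 251/250 252/251 251/250 251/250
237 232/229 241/241 249/248 250/250 251/250 252/250 252/252 251/250 250/250 251/250 251/250
```

```bash
python3 -m jog '[[[-0.1,0,0,0,0,0,0],[0,0,0.3,0,0,0,0],[0,0,0.2,0,0,0,0],[0,0,0.2,0,0,0,0],[0,0,0.2,0,0,0,0],[0,0,0,0,0,0,0],[0,0,0,0,0,0,0]]]'
```

```text
time_s: 14.6
ee_pos: [0.5519, -0.1973, 0.1568]
tool_rot: [3.133, 0.225, 0.0]
contact_force: [0.1, -0.2, -2.1]
opening: 0.0125
```

```bash
python3 -m jog '[[[0,0,0.3,0,0,0,0],[0,0,0.3,0,0,0,0],[0,0,0.2,0,0,0,0],[0,0,0.1,0,0,0,0],[0,0,0,0,0,0,0],[0,0,0,0,0,0,0]]]'; python3 - <<'E'
from h import *
import cv2
s=r.camera("scene")
cv2.imwrite("pics/s7.png",cv2.resize(s["pixels"][205:265,200:280,::-1],None,fx=9,fy=9,interpolation=cv2.INTER_CUBIC))
E
```

```text
time_s: 15.35
ee_pos: [0.552, -0.1973, 0.1479]
tool_rot: [3.133, 0.225, 0.0]
contact_force: [-1.3, 0.3, -1.9]
opening: 0.0122
```

View pics/s7.png

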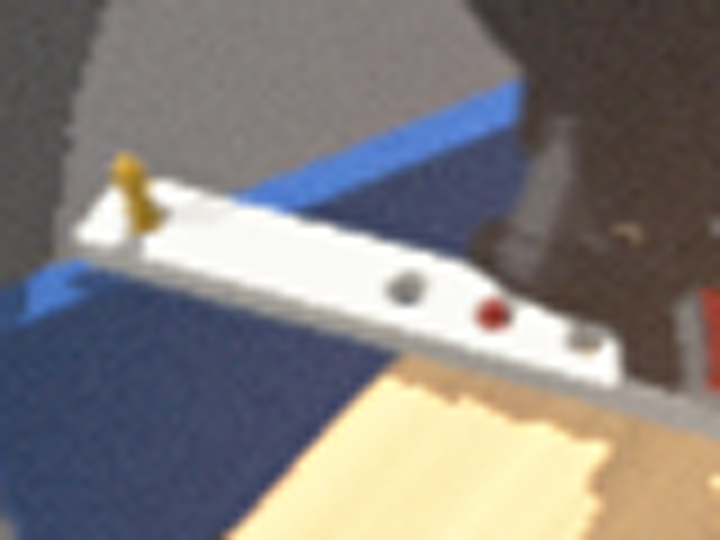

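The red peg shows through the middle hole at (492,314) and the pin through the eye at (140,200). I'll lower the last bit, release, and withdraw upward.

```bash
python3 -m jog '[[[0,0,0.1,0,0,0,0],[0,0,0,0,0,0,0],[0,0,0,0,0,0,0.3],[0,0,0,0,0,0,0.6],[0,0,0,0,0,0,1],[0,0,0,0,0,0,1],[0,0,-1.5,0,0,0,1],[0,0,-2.5,0,0,0,1],[0,0,-4,0,0,0,1],[0,0,-4,0,0,0,1],[0,0,0,0,0,0,1],[0,0,0,0,0,0,1]]]'; python3 - <<'E'
from h import *
import cv2
s=r.camera("scene")
cv2.imwrite("pics/s8.png",cv2.resize(s["pixels"][190:290,190:325,::-1],None,fx=5.9,fy=5.9,interpolation=cv2.INTER_CUBIC))
E
```

```text
time_s: 16.9
ee_pos: [0.5517, -0.1972, 0.267]
tool_rot: [3.133, 0.225, 0.0]
contact_force: [0.1, 0.5, -0.7]
opening: 0.0855
```

View pics/s8.png

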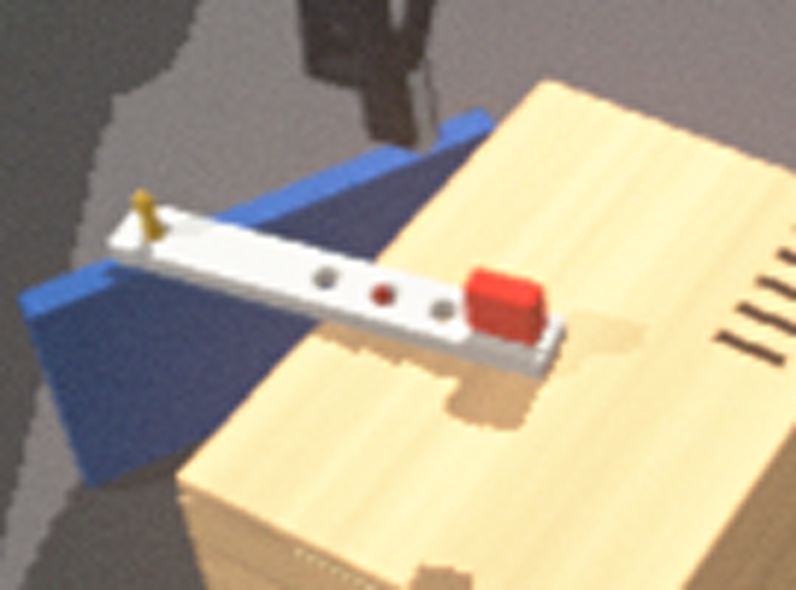

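```bash
python3 -c "
from rig import r
print(r.finish_job())"
```

```text
the job is handed in; nothing more can be done
None
```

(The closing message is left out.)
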